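# Gauge the gap of a bumper bracket on its checking fixture

### The job

Set the grey bumper bracket down (do not drop it) over the raised rail of the checking fixture, lying flat and centred along the rail with one flange hanging in the space in front of the check plate, and let go of it. Then take the taper gauge from its block and slide it straight and square down between that flange and the check plate, pushing the bracket home against the rail, until the blade drags snugly on both without being forced. Finish still holding the gauge there at that depth; leave the other things on the bench alone.

Things in the scene. Friction and masses are not known exactly. Their poses are not given: they have to be found in the camera images.
- bracket_stub (a point): Loose grey steel bracket, 0.35-0.5 kg: upside-down channel 140 (x) x 66 (y) x 34 mm high, web 4 mm thick on top, bends rounded 3 mm, a 3 mm flange down each long edge (60 mm between, 30 mm deep). On the web's middle an open box stub 44 (x) x 34 (y) x 35 mm high, to take it by. Point: stub's centre, 17.5 mm above the web's top, 51.5 mm above the flanges' lower edges. Either way round will do.
- datum (a point): Fixed checking fixture: base plate 190 x 150 x 15 mm with a raised rail along x, 110 mm long, 48 wide, top 85 mm above the bench, upper edges chamfered 4 mm. Point: mid-length, on the plane of the rail's side face towards the check plate, level with its top; x along the rail, y into the rail, z up. Bracket home: web on the rail, a flange's inside on this face, stub's centre at y 30, z 21.5 mm.
- check_edge (a point): Steel check plate, fixed upright beside the rail, parallel to it: 80 mm long, 10 thick, top 89 mm above the bench, level with a seated web's, edge rounded 3 mm. Point: top edge, mid-length, on the face towards the rail; x along the plate, y towards the rail, z up. Its face is 8.5 to 11 mm from the rail's side face: gap to a seated flange 5.5 to 8 mm, open to the base plate 74 mm below this edge.
- gauge_grip (a point): Loose taper gauge, 0.15 kg, upright in the block's slot. Black handle 34 (x) x 22 (y) x 45 mm high; below it a steel wedge blade 95 mm long, 22 wide (x), 2.5 mm thick (y) at the tip, 1 mm thicker per 10 mm, alike on both faces. Lift 100 mm to clear the block. Point: handle's centre, 117.5 mm above the tip. Once it touches both plates, resistance builds softly over several mm of depth.
- gauge_tip (a point): The middle of the lower end of the gauge's blade; axes as at the handle: x across the blade's 22 mm width, y through its thickness, z up.
- gauge_block: Fixed wooden block 140 (x) x 60 (y) x 100 mm high; origin under its centre. The gauge's slot, 30 x 16 mm, is 35 mm from the centre towards -x; the handle's underside rests on the block's top. A marker and a steel rule stand up to 45 mm out of the other end, 50 mm or more from the gauge's centre.
- tape: Roll of masking tape, 100 mm across, 25 mm high, lying on the bench: leave alone. Origin under its centre.
- sanding_block: Hand sanding block 120 x 66 x 42 mm: leave alone. Origin under its centre.
- spray_bottle: Small grey bottle, 68 mm across, 105 mm tall: leave alone. Origin under its centre.
- filler_tin: Tin of filler, 96 mm across, 75 mm tall: leave alone. Origin under its centre.
Not all that is in view belongs to the job. Leave any turquoise look-alike of the part that bears gauge_grip alone.

How it is judged:
On the way:
1. the bracket lies flat over the rail, centred along it to 25 mm, one flange between rail and check plate, and is let go (z of bracket_stub in the frame of datum between 0.0185 and 0.0245 m and y of bracket_stub in the frame of datum between 0.02 and 0.033 m and x of bracket_stub in the frame of datum between -0.025 and 0.025 m and angle between bracket_stub's own z axis and vertical below 0.05 rad and contact force between the fingers and bracket below 0.1 N), for 0.2 s.
At the end, for the whole second after the job is handed in: Bracket flat on the rail, centred to 25 mm, home against it to 2 mm, untouched by the robot. Gauge still, held in the fingers, upright and square in the gap (0.12 rad), tip 15 to 70 mm below the check plate's top, pressing on flange and check plate with over 1 N each (z of bracket_stub in the frame of datum between 0.0185 and 0.0245 m and y of bracket_stub in the frame of datum between 0.028 and 0.033 m and x of bracket_stub in the frame of datum between -0.025 and 0.025 m and angle between bracket_stub's own z axis and vertical below 0.05 rad and angle between the x axis of bracket_stub and the x axis of datum, either way round below 0.05 rad and contact force between each of the arm, the fingers and bracket below 0.2 N and contact force between the fingers and gauge above 2 N and contact force between gauge and bracket above 1 N and contact force between gauge and check_plate above 1 N and contact force between gauge and fixture below 0.2 N and z of gauge_tip in the frame of check_edge between -0.07 and -0.015 m and x of gauge_tip in the frame of check_edge between -0.036 and 0.036 m and angle between gauge_tip's own z axis and vertical below 0.12 rad and angle between the x axis of gauge_tip and the x axis of check_edge, either way round below 0.12 rad and linear speed of each of gauge, bracket below 0.01 m/s); the arm keeps its last pose, push and grip.
It fails at once if the gauge is forced: over 40 N on the bracket or the check plate (contact force between gauge and bracket above 40 N or contact force between gauge and check_plate above 40 N).
It fails at once if the bracket is dropped: it falls free faster than 0.6 m/s (linear speed of bracket above 0.6 m/s and contact force between the fingers and bracket below 0.1 N).
It fails at once if a bystander (tape, sanding block, bottle, tin) is moved by over 30 mm (distance of any of tape, sanding_block, spray_bottle, filler_tin from where it was at the start of the episode above 0.03 m).
It also fails if it takes over 70 s, if anything falls off the work surface, if the arm or the gripper's body presses on something with over 40 N, if the wrist force passes 120 N, or if a joint passes its speed limit or range.

### The arm

A 6-joint arm with a two-finger parallel gripper is mounted at the origin on the work surface. World frame = base frame: x ahead of the robot, y to its left, z up, the work surface at z = 0. Lengths are in m, angles in rad, forces in N, time in s.
With the tool pointing down it reaches from about 0.35 to 0.775 m from the base axis. Payload 7.3 kg.
Tool frame: the origin (TCP) lies at the very end of the fingers, on their centre line; the grasp point (between the pads) lies 19 mm behind it; z points along the fingers, y is the line along which they close (so a half turn about z gives the same grasp; the last joint's range is limited). The gripper opens to 92 mm and grips with 3 to 60 N. Pads are 19 mm wide; open, the fingers measure 130 mm over their backs; the gripper's body (75 mm by 190 mm) begins 47 mm behind the grasp point.
Start: joints at [1.077, 0.342, 1.524, -0, 1.275, -0.146], TCP at [0.179, 0.494, 0.227] pointing down, gripper open.
Joint ranges: [-2.53, 2.53], [-0.77, 2.02], [0.04, 2.7], [-1, 4.14], [0.28, 2.66], [-3.11, 3.11]. Speed limits (rad/s): [2.57, 2.57, 3.14, 3.14, 3.14, 3.14].

### API

Orientations are given as [roll, pitch, yaw] about the fixed x, y, z axes, in that order (R = Rz(yaw) Ry(pitch) Rx(roll)).
In Python, from cell import robot gives the robot as it stands. The module is installed in compiled form; this text tells all that it offers.
- The arm moves only by the tool arm_command, never from a script. Its argument "moves" is a list of rows, each a list of 3 entries, a list of its own where there are three numbers: the shift along the tool's x, y, z in m, then the turn, a rotation vector about the tool's x, y, z in rad, then the finger opening in m, from 0 to 0.0918. In form: [[[dx, dy, dz], [ax, ay, az], claw], ...]. A call has exactly 5 rows; each row is the pose to reach, as a shift and turn from the pose commanded when the call began, along the tool's axes at that moment; what a row does not reach only later rows make up. A row lasts 1/10 s, in which the tool goes at most 50 mm and 8.59 degrees, less where a joint would pass 70% of its speed; a pose out of reach is approached as far as the arm can. A call with a gripper value outside its range is refused whole. The fingers move at their own pace and stop on an object; "squeeze" is the grip in N (left out, the last holds). Time passes only in rows, so rows that repeat a pose let the fingers close, or fill a call up. It gives the time, the measured TCP pose, the force, the opening and the grip force at its end, in the units of the state.
- robot.observe(): the state, without advancing time (a new reading comes with each control period).
- robot.read_camera(name): name is "side" or "top"; returns the picture (420x560x3 uint8, red, green, blue); there is no depth.
- robot.camera_model(name): a dict with "fx", "fy", "cx", "cy" (pixels), "k1" (the pictures are not rectified: a ray, as slopes to the right and down, at radius r is drawn at 1 + k1 r^2 times it, then the intrinsics apply), "R" (3x3) and "t" (3): a world point X has camera coordinates R X + t. Camera axes: x right, y down, z forward; pixel columns grow to the right and rows downward; lengths in m; the calibration is good to about 2 mm. A picture is of the moment at which its call begins. camera_model takes no time and is no camera call.
- robot.hand_in(): hands the job in; it is judged then, once.
The state is a dict: "time": time; "qpos": joint angles; "qvel": joint speeds; "joint_efforts": joint torques, N m; "tool_pos": TCP position; "tool_rot": TCP orientation; "contact_force": force on the tool from outside, world axes, zero at the start; "torque": the same for the moment, N m; "opening": finger opening in m; "grip_force": force on a finger pad.
Only numpy, scipy, OpenCV 4.12 (cv2) and the standard library are available. Lean on these libraries where they do the work, as an engineer would, in place of code of your own. Each camera call takes 0.05 s, during which the arm holds its last target. There are 200 camera calls.

## Working session

There is one attempt and no reset: what is moved stays moved. The work goes in short steps, Python scripts to look and compute and a tool call to move; the robot and the scene stay as the last step left them, time stands still between calls to the robot, and variables do not carry over. Pictures are saved under pics/ and viewed, at most 10 in all, crops included, and the job is handed in when it is done.

Besides the shell and the picture viewer there is one more tool, called after ">>>" as name(argument=value, ...) on one line, values as JSON. arm_command: Moves the arm, as the interface text tells. Its arguments: {"type":"object","properties":{"moves":{"type":"array"},"squeeze":{"type":"number"}},"required":["moves"]}

```bash
mkdir -p pics; cat > h.py <<'E'
import numpy as np, cv2
from cell import robot
def ray(name,uv):
    m=robot.camera_model(name);K=np.array([[m['fx'],0,m['cx']],[0,m['fy'],m['cy']],[0,0,1]])
    p=cv2.undistortPoints(np.array([[uv]],float),K,np.array([m['k1'],0,0,0,0.]))[0,0]
    # iterate for exact inverse
    d=np.array([(uv[0]-m['cx'])/m['fx'],(uv[1]-m['cy'])/m['fy']]);p=d.copy()
    for _ in range(30): p=d/(1+m['k1']*(p@p))
    R=np.array(m['R']);return -R.T@np.array(m['t']),R.T@np.array([p[0],p[1],1])
def plane(name,uv,z):
    c,d=ray(name,uv);return c+d*(z-c[2])/d[2]
def two(a,b):
    c1,d1=ray('top',a);c2,d2=ray('side',b)
    s=np.linalg.lstsq(np.c_[d1,-d2],c2-c1,rcond=None)[0]
    p,q=c1+s[0]*d1,c2+s[1]*d2;return (p+q)/2,np.linalg.norm(p-q)
def proj(name,X):
    m=robot.camera_model(name);p=np.array(m['R'])@X+np.array(m['t']);s=p[:2]/p[2];s=s*(1+m['k1']*(s@s))
    return np.array([m['fx']*s[0]+m['cx'],m['fy']*s[1]+m['cy']])
def snap(name,tag):
    im=cv2.cvtColor(robot.read_camera(name),cv2.COLOR_RGB2BGR);cv2.imwrite(f'pics/{tag}.png',im);return im
E
python3 - <<'E'
from h import *
for n in('top','side'):
    snap(n,n+'0');print(n,ray(n,(280,210)),robot.camera_model(n))
print(robot.observe())
E
```

```text
top (array([0.38044956, 0.01078422, 1.37860879]), array([ 0.11812881, -0.00601688, -0.99303848])) {'fx': 525.557881959945, 'fy': 525.557881959945, 'cx': 281.28312959895095, 'cy': 215.51388493455994, 'k1': -0.12767714589137297, 'R': array([[ 0.00355896, -0.9999537 ,  0.00894076],
       [-0.99417632, -0.00450111, -0.1076717 ],
       [ 0.10770695, -0.00850549, -0.9941463 ]]), 't': array([-0.00289609,  0.52671963,  1.32965349])}
side (array([ 0.16406489, -0.97446164,  0.91858193]), array([ 0.30257323,  0.71534756, -0.62998479])) {'fx': 543.2678884279137, 'fy': 543.2678884279137, 'cx': 273.72537423983545, 'cy': 207.56220274230984, 'k1': 0.017458091270927355, 'R': array([[ 0.91983692, -0.3917198 , -0.0213458 ],
       [-0.26073188, -0.56978286, -0.77933714],
       [ 0.29311932,  0.7224286 , -0.62624115]]), 't': array([-0.513021  ,  0.20343041,  1.23114218])}
{'time': 0.1, 'qpos': array([ 1.07695481e+00,  3.42648562e-01,  1.52489564e+00,  2.11240361e-05,
        1.27537048e+00, -1.45992577e-01]), 'qvel': array([-0.00092871, -0.00253195, -0.00343746, -0.00011646, -0.00065114,
        0.00015563]), 'joint_efforts': array([ 9.50747162e-04, -4.32004809e+01, -2.44695371e+01,  7.17805442e-02,
        5.26064623e-02, -2.89795537e-05]), 'tool_pos': array([0.17876596, 0.4932643 , 0.2261258 ]), 'tool_rot': array([-3.14028763e+00, -2.12306396e-04,  2.79373741e+00]), 'contact_force': array([-0.53129081,  0.77383251, -0.2238993 ]), 'torque': array([ 0.01020547,  0.0068517 , -0.0055249 ]), 'grip_force': 0.0, 'opening': 0.09218319738091878}
```

View pics/top0.png

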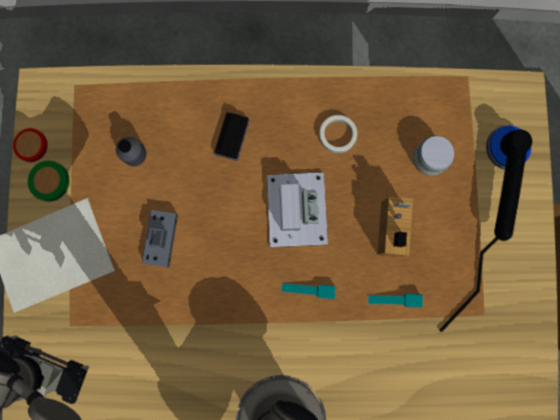

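View pics/side0.png

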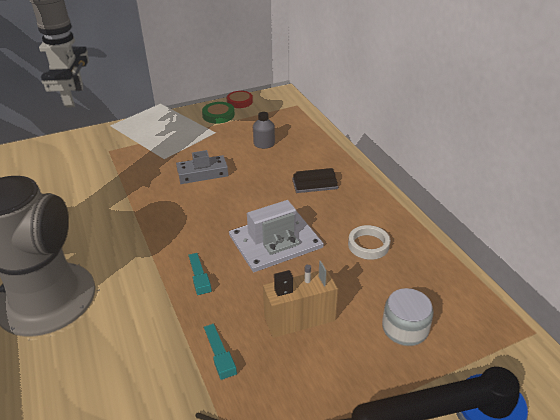

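The top view shows the bracket at (160,238), the fixture at (297,210) with its rail at about (290,205) and check plate at about (312,205), and the gauge handle at (400,240). In the side view the bracket is at (202,165), the rail at (272,222) and the handle at (283,283). Next I'll enlarge these areas.

```bash
python3 - <<'E'
from h import *
t=cv2.imread('pics/top0.png');s=cv2.imread('pics/side0.png')
def crop(im,x,y,w,h,f): return cv2.resize(im[y:y+h,x:x+w],None,fx=f,fy=f,interpolation=cv2.INTER_CUBIC)
a=np.hstack([crop(t,140,205,40,66,4.5),crop(t,262,170,70,66,4.5),crop(t,380,194,40,66,4.5)])
b=np.hstack([crop(s,172,145,60,66,4.5),crop(s,230,195,100,66,4.5)])
w=max(a.shape[1],b.shape[1]);print(a.shape,b.shape)
o=np.zeros((a.shape[0]+b.shape[0],w,3),np.uint8);o[:a.shape[0],:a.shape[1]]=a;o[a.shape[0]:,:b.shape[1]]=b
cv2.imwrite('pics/crops.png',o)
E
```

```text
(297, 675, 3) (297, 720, 3)
```

View pics/crops.png

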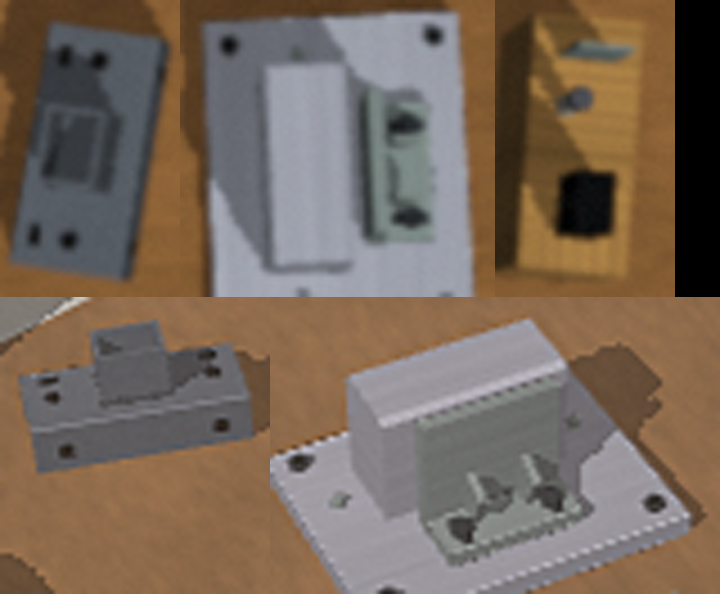

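```bash
python3 - <<'E'
from h import *
def C(pts,off,o): return [((x-off[0])/4.5+o[0]-.4,(y-off[1])/4.5+o[1]-.4) for x,y in pts]
def rep(n,cam,P,z):
    X=np.array([plane(cam,p,z) for p in P]);e=np.linalg.norm(np.roll(X,-1,0)-X,axis=1)*1000
    print(n,'c',X.mean(0).round(4),'edges',e.round(1),'ang',[round(float(np.degrees(np.arctan2(*(X[(i+1)%len(X)]-X[i])[1::-1]))),1) for i in range(len(X))]); return X
rep('bracket top','top',C([(50,22),(168,42),(130,280),(12,262)],(0,0),(140,205)),.034)
rep('stub top','top',C([(48,106),(104,112),(98,186),(40,178)],(0,0),(140,205)),.069)
print(rep('rail','top',C([(264,66),(346,64),(352,268),(270,270)],(180,0),(262,170)),.085))
print(rep('check','top',C([(362,88),(378,88),(383,240),(368,241)],(180,0),(262,170)),.089))
rep('base','top',C([(203,24),(457,13)],(180,0),(262,170)),.015)
rep('handle','top',C([(565,172),(615,175),(612,237),(560,235)],(495,0),(380,194)),.145)
rep('block','top',C([(534,18),(646,20),(627,276),(520,268)],(495,0),(380,194)),.1)
# side
rep('s bracket','side',C([(20,378),(232,346),(250,397),(36,428)],(0,297),(172,145)),.034)
rep('s stub','side',C([(92,331),(157,321),(167,355),(100,366)],(0,297),(172,145)),.069)
rep('s rail','side',C([(348,378),(530,320),(568,368),(385,426)],(270,297),(230,195)),.085)
rep('s check','side',C([(418,420),(560,375)],(270,297),(230,195)),.089)
rep('s handle','side',[(275,272),(290,271),(292,276),(276,278)],.145)
E
```

```text
bracket top c [0.4661 0.3125 0.034 ] edges [ 69.8 137.6  69.  139.2] ang [-99.3, 172.2, 82.0, -7.5]
stub top c [0.4669 0.3145 0.069 ] edges [31.9 41.4 33.1 40.4] ang [-95.7, 176.8, 82.7, -4.8]
rail c [ 0.5429 -0.0219  0.085 ] edges [ 45.5 113.4  45.  113.4] ang [-88.3, -178.3, 91.6, 1.9]
[[ 0.59894452  0.00252968  0.085     ]
 [ 0.60030908 -0.04292005  0.085     ]
 [ 0.48691157 -0.04620321  0.085     ]
 [ 0.48562285 -0.00119022  0.085     ]]
check c [ 0.544  -0.0575  0.089 ] edges [ 8.8 84.3  8.2 84.9] ang [-89.7, -178.2, 94.1, 2.2]
[[ 0.58625485 -0.05158548  0.089     ]
 [ 0.58630382 -0.0604256   0.089     ]
 [ 0.50204542 -0.0630306   0.089     ]
 [ 0.50146018 -0.05480166  0.089     ]]
base c [ 0.6392 -0.0366  0.015 ] edges [149.1 149.1] ang [-87.1, 92.9]
handle c [ 0.4592 -0.2821  0.145 ] edges [26.8 32.8 27.8 33.4] ang [-93.3, 176.1, 87.9, -5.6]
block c [ 0.4949 -0.2901  0.1   ] edges [ 62.6 141.6  59.2 137.6] ang [-90.6, 174.4, 85.8, -4.2]
s bracket c [0.466 0.316 0.034] edges [139.2  61.6 136.3  59.4] ang [-9.2, -98.2, 169.8, 84.6]
s stub c [0.4651 0.3139 0.069 ] edges [41.9 40.9 42.4 41.5] ang [-8.6, -98.7, 172.1, 80.5]
s rail c [ 0.5437 -0.0241  0.085 ] edges [110.1  47.  107.9  45.6] ang [2.8, -88.3, -177.9, 94.4]
s check c [ 0.5487 -0.0548  0.089 ] edges [83.4 83.4] ang [2.0, -178.0]
s handle c [ 0.461  -0.2829  0.145 ] edges [29.8 14.2 31.8 16.5] ang [-19.0, -98.4, 165.5, 73.6]
```

Both views agree to 2–3 mm, and all sizes match those given. The bracket is at (0.466, 0.314) with yaw about -8°. The rail is at (0.543, -0.023) with yaw about +2°. The gauge is at (0.460, -0.283) with yaw about -5°.

```bash
cat >> h.py <<'E'
from scipy.spatial.transform import Rotation as Ro
def go(x,y,z,deg,s=None):
    """shift and turn in tool axes from measured pose s=(pos,rot) to a tool-down pose"""
    o=robot.observe();p,r=(o['tool_pos'],o['tool_rot']) if s is None else s
    A=Ro.from_euler('xyz',r);B=Ro.from_euler('xyz',[np.pi,0,np.radians(deg)])
    print('shift',A.inv().apply(np.array([x,y,z])-p).round(4),'turn',(A.inv()*B).as_rotvec().round(4))
    return np.array([x,y,z]),B.as_euler('xyz')
def st():
    o=robot.observe();print({k:np.round(o[k],4) for k in('time','tool_pos','tool_rot','contact_force','torque','opening','grip_force')})
E
python3 -c "
from h import *
a=go(.466,.314,.16,171.8);go(.466,.314,.04,171.8,a)"
```

```text
shift [-0.3312 -0.0705  0.0661] turn [-0.0013 -0.0003 -0.2047]
shift [ 0.   -0.    0.12] turn [ 0. -0.  0.]
```

>>> arm_command(moves=[[[-0.04, -0.009, 0], [0, 0, -0.05], 0.0918], [[-0.08, -0.018, 0], [0, 0, -0.1], 0.0918], [[-0.12, -0.027, 0.01], [0, 0, -0.15], 0.0918], [[-0.16, -0.036, 0.02], [0, 0, -0.205], 0.0918], [[-0.2, -0.044, 0.03], [0, 0, -0.205], 0.0918]])

```text
time: 0.6
tool_pos: [0.353, 0.3829, 0.1962]
tool_rot: [-3.141, -0.0, 3.001]
contact_force: [0.3, -0.2, 0.6]
opening: 0.092
grip_force: 0.0
```

```bash
python3 -c "
from h import *
st();a=go(.466,.314,.14,171.8);go(.466,.314,.04,171.8,a)"
```

```text
{'time': np.float64(0.6), 'tool_pos': array([0.353 , 0.3829, 0.1962]), 'tool_rot': array([-3.1414e+00, -3.0000e-04,  3.0005e+00]), 'contact_force': array([ 0.3343, -0.1562,  0.589 ]), 'torque': array([ 0.009 , -0.0277,  0.0795]), 'opening': np.float64(0.092), 'grip_force': np.float64(0.0)}
shift [-0.1216 -0.0523  0.0562] turn [-0.0002 -0.0003  0.0021]
shift [ 0.  -0.   0.1] turn [ 0. -0.  0.]
```

>>> arm_command(moves=[[[-0.04, -0.017, 0.01], [0, 0, 0], 0.0918], [[-0.08, -0.034, 0.03], [0, 0, 0], 0.0918], [[-0.12, -0.052, 0.055], [0, 0, 0], 0.0918], [[-0.122, -0.052, 0.055], [0, 0, 0], 0.0918], [[-0.122, -0.052, 0.055], [0, 0, 0], 0.0918]])

```text
time: 1.1
tool_pos: [0.4655, 0.3143, 0.1406]
tool_rot: [-3.14, -0.002, 2.996]
contact_force: [0.0, 0.5, -0.6]
opening: 0.0919
grip_force: 0.0
```

```bash
python3 -c "
from h import *
st();a=go(.466,.314,.04,171.8)
for n in('top','side'):
    im=snap(n,n+'1');c=proj(n,np.array([.466,.314,.069])).astype(int);cr=im[c[1]-50:c[1]+50,c[0]-60:c[0]+60];cv2.imwrite('pics/c1'+n+'.png',cv2.resize(cr,None,fx=3.3,fy=4,interpolation=2))
cv2.imwrite('pics/c1.png',np.hstack([cv2.imread('pics/c1top.png'),cv2.imread('pics/c1side.png')]))"
```

```text
{'time': np.float64(1.1), 'tool_pos': array([0.4655, 0.3143, 0.1406]), 'tool_rot': array([-3.1404e+00, -2.2000e-03,  2.9964e+00]), 'contact_force': array([ 0.0037,  0.5442, -0.6171]), 'torque': array([-0.0552,  0.0446,  0.0482]), 'opening': np.float64(0.0919), 'grip_force': np.float64(0.0)}
shift [-8.000e-04 -1.000e-04  1.006e-01] turn [-0.0011 -0.0022 -0.0021]
```

View pics/c1.png

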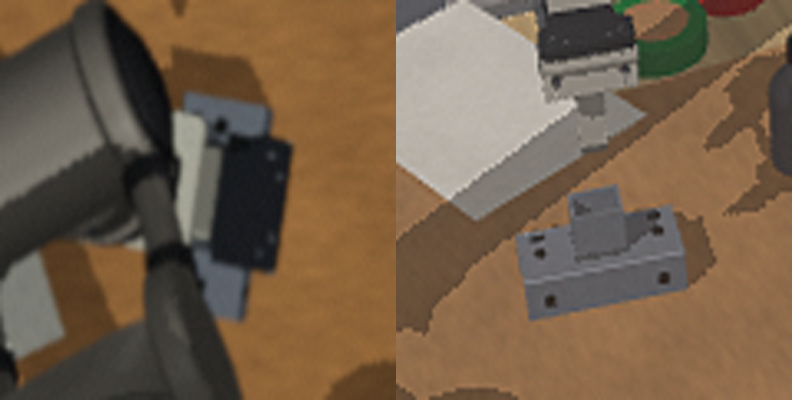

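The side view shows the near finger's tip (593,148 in the crop) in line above the stub (598,220). The bracket is undisturbed. Descending.

>>> arm_command(moves=[[[0, 0, 0.03], [0, 0, 0], 0.0918], [[0, 0, 0.06], [0, 0, 0], 0.0918], [[0, 0, 0.08], [0, 0, 0], 0.0918], [[0, 0, 0.092], [0, 0, 0], 0.0918], [[0, 0, 0.098], [0, 0, 0], 0.0918]])

```text
time: 1.7
tool_pos: [0.4645, 0.3161, 0.0436]
tool_rot: [3.142, -0.0, 3.0]
contact_force: [0.6, 0.7, -0.4]
opening: 0.0918
grip_force: 0.0
```

>>> arm_command(moves=[[[0, 0, 0], [0, 0, 0], 0.05], [[0, 0, 0], [0, 0, 0], 0.03], [[0, 0, 0], [0, 0, 0], 0.02], [[0, 0, 0], [0, 0, 0], 0.02], [[0, 0, 0], [0, 0, 0], 0.02]], squeeze=25)

```text
time: 2.2
tool_pos: [0.4656, 0.3153, 0.0442]
tool_rot: [3.141, 0.001, 2.999]
contact_force: [0.3, -0.0, 0.8]
opening: 0.0566
grip_force: 0.0
```

>>> arm_command(moves=[[[0, 0, 0.001], [0, 0, 0], 0.02], [[0, 0, 0.001], [0, 0, 0], 0.02], [[0, 0, 0.001], [0, 0, 0], 0.02], [[0, 0, 0.001], [0, 0, 0], 0.02], [[0, 0, 0.001], [0, 0, 0], 0.02]])

```text
time: 2.7
tool_pos: [0.4654, 0.3154, 0.0427]
tool_rot: [3.141, 0.0, 2.999]
contact_force: [0.4, 1.5, -1.4]
opening: 0.0338
grip_force: 25.0
```

>>> arm_command(moves=[[[0, 0, 0], [0, 0, 0], 0.02], [[0, 0, -0.005], [0, 0, 0], 0.02], [[0, 0, -0.02], [0, 0, 0], 0.02], [[0, 0, -0.045], [0, 0, 0], 0.02], [[0, 0, -0.075], [0, 0, 0], 0.02]])

```text
time: 3.2
tool_pos: [0.464, 0.3144, 0.1173]
tool_rot: [-3.139, -0.003, 2.999]
contact_force: [0.8, -0.3, -4.0]
opening: 0.0339
grip_force: 25.0
```

```bash
python3 -c "
from h import *
st();a=go(.505,.15,.2,177);go(.543,-.018,.2,182,a)"
```

```text
{'time': np.float64(3.2), 'tool_pos': array([0.464 , 0.3144, 0.1173]), 'tool_rot': array([-3.1389, -0.0035,  2.9987]), 'contact_force': array([ 0.8068, -0.2834, -3.9609]), 'torque': array([ 0.0658,  0.0159, -0.0176]), 'opening': np.float64(0.0339), 'grip_force': np.float64(24.9994)}
shift [-0.0637 -0.1571 -0.0825] turn [-0.0025 -0.0036 -0.0905]
shift [-0.0467 -0.1658 -0.    ] turn [-0.      0.     -0.0873]
```

>>> arm_command(moves=[[[-0.01, -0.025, -0.03], [0, 0, -0.018], 0.02], [[-0.024, -0.06, -0.06], [0, 0, -0.036], 0.02], [[-0.038, -0.095, -0.083], [0, 0, -0.054], 0.02], [[-0.052, -0.127, -0.083], [0, 0, -0.072], 0.02], [[-0.064, -0.157, -0.083], [0, 0, -0.09], 0.02]])

```text
time: 3.7
tool_pos: [0.5063, 0.1489, 0.2015]
tool_rot: [-3.141, 0.001, 3.089]
contact_force: [-0.7, 0.4, -3.7]
opening: 0.0334
grip_force: 25.0
```

>>> arm_command(moves=[[[-0.012, -0.04, 0], [0, 0, -0.02], 0.02], [[-0.024, -0.08, 0], [0, 0, -0.04], 0.02], [[-0.036, -0.12, 0], [0, 0, -0.06], 0.02], [[-0.043, -0.15, 0], [0, 0, -0.08], 0.02], [[-0.047, -0.166, 0], [0, 0, -0.087], 0.02]])

```text
time: 4.2
tool_pos: [0.544, -0.0204, 0.2002]
tool_rot: [-3.141, -0.002, -3.109]
contact_force: [0.5, 0.3, -4.2]
opening: 0.034
grip_force: 25.0
```

```bash
python3 -c "
from h import *
st();go(.543,-.018,.2,182)
t=snap('top','top2');s=snap('side','side2')
def f(im,x,y,w,h,k): return cv2.resize(im[y:y+h,x:x+w],None,fx=k,fy=k,interpolation=2)
o=np.hstack([f(t,240,150,110,120,3.5),f(s,220,110,120,120,3.4)[:420]]) if 0 else np.hstack([cv2.resize(t[150:270,240:350],(385,420)),cv2.resize(s[130:260,220:330],(355,420))])
cv2.imwrite('pics/c2.png',o);print(o.shape)"
```

```text
{'time': np.float64(4.2), 'tool_pos': array([ 0.544 , -0.0204,  0.2002]), 'tool_rot': array([-3.1411e+00, -1.9000e-03, -3.1092e+00]), 'contact_force': array([ 0.4554,  0.3446, -4.1923]), 'torque': array([0.0001, 0.0034, 0.0208]), 'opening': np.float64(0.034), 'grip_force': np.float64(24.9997)}
shift [0.0009 0.0024 0.0002] turn [-0.0005 -0.0019 -0.0025]
(420, 740, 3)
```

View pics/c2.png

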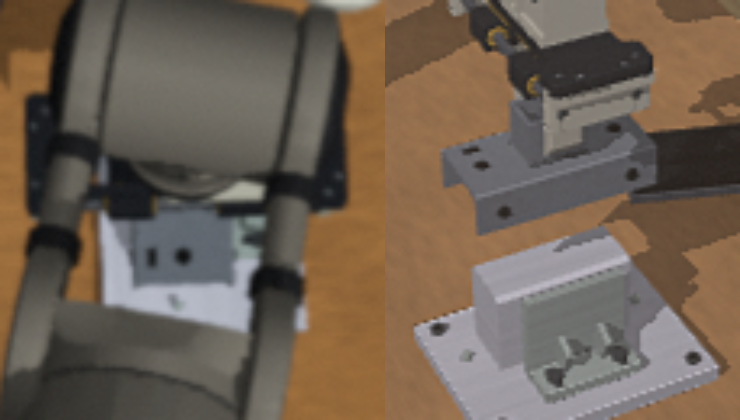

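```bash
python3 - <<'E'
from h import *
t=cv2.imread('pics/top0.png',0).astype(float);s=cv2.imread('pics/side0.png',0).astype(float)
n=np.array([-np.sin(np.radians(2)),np.cos(np.radians(2)),0]);a=np.array([n[1],-n[0],0])
for cam,im in(('top',t),('side',s)):
  for z in(.085,.089):
    out=[]
    for y in np.arange(-.074,.012,.001):
        v=[]
        for q in np.linspace(-.032,.032,33):
            P=np.array([.543,0,z])+a*q+n*y
            u=proj(cam,P);v.append(cv2.getRectSubPix(im.astype(np.float32),(1,1),tuple(map(float,u)))[0,0])
        out.append(int(np.median(v)))
    print(cam,z,'from -74mm:',out)
def P(x,y):return ((x-385)/3.227+220,y/3.23+130)
for p,z in(((478,233),.1575),((657,183),.1575),((463,172),.1915)):print(plane('side',P(*p),z))
E
```

```text
top 0.085 from -74mm: [110, 108, 105, 100, 93, 88, 91, 96, 103, 111, 119, 124, 127, 128, 126, 121, 111, 98, 85, 71, 62, 61, 69, 78, 87, 96, 104, 111, 120, 130, 139, 145, 150, 154, 157, 159, 160, 160, 160, 160, 159, 158, 157, 157, 157, 157, 157, 158, 158, 159, 160, 161, 162, 163, 163, 163, 162, 162, 161, 161, 160, 160, 160, 160, 160, 160, 160, 160, 160, 159, 156, 148, 140, 128, 116, 105, 98, 94, 96, 99, 101, 104, 106, 107, 107, 107]Traceback (most recent call last):
  File "<stdin>", line 11, in <module>
  File "h.py", line 17, in proj
    m=robot.camera_model(name);p=np.array(m['R'])@X+np.array(m['t']);s=p[:2]/p[2];s=s*(1+m['k1']*(s@s))
ValueError: time passes only in moves, steps and waits
```

```bash
sed -i 's/robot.camera_model(name)/cm(name)/' h.py; sed -i '2a from functools import lru_cache\n@lru_cache(None)\ndef cm(n): return robot.camera_model(n)' h.py; python3 - <<'E'
from h import *
t=cv2.imread('pics/top0.png',0).astype(np.float32);s=cv2.imread('pics/side0.png',0).astype(np.float32);s2=cv2.imread('pics/side2.png',0).astype(np.float32);t2=cv2.imread('pics/top2.png',0).astype(np.float32)
n=np.array([-np.sin(np.radians(2)),np.cos(np.radians(2)),0]);a=np.array([n[1],-n[0],0])
def prof(cam,im,z,y0,y1,q0,q1):
    out=[]
    for y in np.arange(y0,y1,.001):
        out.append(int(np.median([cv2.getRectSubPix(im,(1,1),tuple(map(float,proj(cam,np.array([.543,0,z])+a*q+n*y))))[0,0] for q in np.linspace(q0,q1,15)])))
    print(cam,z,y0,out)
prof('side',s,.085,-.06,.01,-.05,-.042)
prof('side',s,.085,-.06,.01,-.03,.03)
prof('side',s,.089,-.075,-.045,-.03,.03)
prof('side',s2,.1575,-.065,-.04,-.06,-.03)
prof('top',t2,.1915,-.065,.03,-.06,-.045)
def P(x,y):return ((x-385)/3.227+220,y/3.23+130)
for p,z in(((478,233),.1575),((657,183),.1575),((463,172),.1915)):print(plane('side',P(*p),z))
E
```

```text
side 0.085 -0.06 [125, 125, 125, 125, 125, 126, 126, 125, 125, 127, 133, 140, 152, 164, 172, 178, 180, 179, 176, 172, 167, 161, 157, 154, 154, 154, 154, 154, 154, 153, 152, 151, 151, 151, 151, 152, 153, 154, 155, 156, 156, 156, 156, 155, 154, 154, 153, 153, 153, 153, 153, 154, 154, 155, 156, 156, 157, 157, 156, 150, 141, 132, 124, 119, 115, 116, 117, 117, 118, 118]
side 0.085 -0.06 [112, 118, 125, 130, 131, 132, 132, 131, 127, 123, 122, 128, 140, 153, 166, 173, 179, 179, 179, 174, 169, 163, 158, 154, 152, 152, 152, 152, 151, 151, 150, 150, 150, 150, 151, 151, 152, 152, 153, 154, 155, 155, 155, 155, 155, 154, 154, 153, 153, 153, 153, 153, 153, 154, 154, 155, 155, 155, 154, 150, 142, 135, 127, 119, 113, 112, 112, 113, 114, 114]
side 0.089 -0.075 [109, 109, 109, 108, 108, 107, 107, 107, 108, 108, 110, 116, 121, 126, 130, 133, 133, 132, 128, 125, 123, 129, 134, 145, 157, 168, 174, 178, 179, 176]
side 0.1575 -0.065 [120, 120, 120, 120, 120, 120, 120, 121, 120, 116, 110, 103, 96, 91, 87, 87, 88, 88, 89, 89, 89, 88, 88, 87, 87]
top 0.1915 -0.065 [151, 152, 153, 152, 152, 150, 145, 143, 139, 133, 123, 114, 110, 106, 103, 102, 100, 101, 101, 101, 101, 101, 101, 101, 101, 102, 101, 102, 101, 102, 102, 101, 101, 101, 101, 99, 98, 92, 83, 74, 63, 54, 46, 40, 44, 47, 56, 66, 76, 87, 95, 99, 101, 102, 102, 102, 102, 101, 98, 94, 79, 63, 53, 44, 45, 54, 63, 76, 90, 95, 101, 100, 99, 95, 89, 83, 92, 96, 119, 144, 160, 172, 179, 179, 179, 179, 179, 179, 180, 181, 182, 183, 180, 177, 159]
[ 0.47658759 -0.05487494  0.1575    ]
[ 0.61615848 -0.05431978  0.1575    ]
[ 0.47789428 -0.02683711  0.1915    ]
```

The bracket reads the same from both cameras and the tool: stub at y ≈ -0.021. The rail's front face is at about -0.045 and the plate's face at about -0.054. The stub should therefore sit at y ≈ -0.018, so I'll shift +2.5 mm and lower.

>>> arm_command(moves=[[[0, 0.0025, 0.015], [0, 0, 0], 0.02], [[0, 0.0025, 0.03], [0, 0, 0], 0.02], [[0, 0.0025, 0.045], [0, 0, 0], 0.02], [[0, 0.0025, 0.055], [0, 0, 0], 0.02], [[0, 0.0025, 0.06], [0, 0, 0], 0.02]])

```text
time: 4.8
tool_pos: [0.5436, -0.0143, 0.1397]
tool_rot: [3.141, -0.002, -3.107]
contact_force: [-0.3, -0.9, -4.0]
opening: 0.0335
grip_force: 25.0
```

```bash
python3 -c "
from h import *
st();go(.543,-.018,.098,182)
s=snap('side','side3')
cv2.imwrite('pics/c3.png',cv2.resize(s[150:270,215:345],None,fx=5,fy=5,interpolation=2))"
```

```text
{'time': np.float64(4.8), 'tool_pos': array([ 0.5436, -0.0143,  0.1397]), 'tool_rot': array([ 3.1410e+00, -2.2000e-03, -3.1068e+00]), 'contact_force': array([-0.2757, -0.8527, -4.0489]), 'torque': array([0.039 , 0.0126, 0.0017]), 'opening': np.float64(0.0335), 'grip_force': np.float64(24.9995)}
shift [ 0.0006 -0.0037  0.0417] turn [ 0.0006 -0.0022 -0.0001]
```

View pics/c3.png

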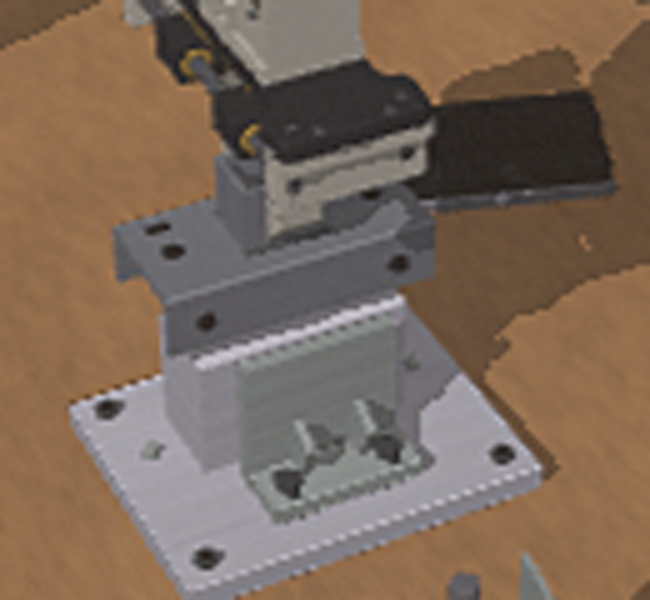

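The side view shows the bracket level above the rail. Its near flange's lower edge runs from (165,355) to (435,278) in the crop. I'll check its y before lowering.

>>> arm_command(moves=[[[0, 0, 0], [0, 0, 0], 0.02], [[0, 0, 0], [0, 0, 0], 0.02], [[0, 0, 0], [0, 0, 0], 0.02], [[0, 0, 0], [0, 0, 0], 0.02], [[0, 0, 0], [0, 0, 0], 0.02]])

```text
time: 5.35
tool_pos: [0.5445, -0.0151, 0.141]
tool_rot: [3.142, 0.001, -3.107]
contact_force: [-0.2, -0.1, -4.4]
opening: 0.0334
grip_force: 25.0
```

```bash
python3 - <<'E'
from h import *
st()
s=snap('side','side4');st();t=snap('top','top4');st()
s=cv2.cvtColor(s,6).astype(np.float32)
n=np.array([-np.sin(np.radians(2)),np.cos(np.radians(2)),0]);a=np.array([n[1],-n[0],0])
def prof(cam,im,z,y0,y1,q0,q1):
    out=[]
    for y in np.arange(y0,y1,.001):
        out.append(int(np.median([cv2.getRectSubPix(im,(1,1),tuple(map(float,proj(cam,np.array([.543,0,z])+a*q+n*y))))[0,0] for q in np.linspace(q0,q1,15)])))
    print(cam,z,y0,out)
for q in((-.055,-.045),(-.03,0),(.01,.04)):prof('side',s,.097,-.065,-.035,*q)
for q in((-.055,-.045),):prof('side',s,.131,-.065,-.035,*q)
E
```

```text
{'time': np.float64(5.35), 'tool_pos': array([ 0.5445, -0.0151,  0.141 ]), 'tool_rot': array([ 3.1416e+00,  6.0000e-04, -3.1075e+00]), 'contact_force': array([-0.222 , -0.1211, -4.401 ]), 'torque': array([0.0755, 0.0606, 0.0235]), 'opening': np.float64(0.0334), 'grip_force': np.float64(24.9994)}
{'time': np.float64(5.4), 'tool_pos': array([ 0.5445, -0.0151,  0.1409]), 'tool_rot': array([ 3.1416e+00,  3.0000e-04, -3.1075e+00]), 'contact_force': array([-0.2385, -0.2152, -4.1883]), 'torque': array([0.0188, 0.0259, 0.0152]), 'opening': np.float64(0.0336), 'grip_force': np.float64(24.9994)}
{'time': np.float64(5.45), 'tool_pos': array([ 0.5445, -0.0151,  0.1408]), 'tool_rot': array([ 3.1416e+00,  3.0000e-04, -3.1075e+00]), 'contact_force': array([-0.3977,  0.3107, -3.4157]), 'torque': array([ 0.0383, -0.0132, -0.0127]), 'opening': np.float64(0.0337), 'grip_force': np.float64(24.9995)}
side 0.097 -0.065 [130, 132, 138, 147, 160, 171, 180, 187, 189, 187, 184, 176, 157, 136, 117, 109, 107, 106, 105, 100, 95, 91, 90, 89, 89, 90, 91, 91, 90, 90]
side 0.097 -0.065 [131, 127, 132, 135, 149, 164, 177, 185, 189, 189, 180, 162, 139, 121, 110, 108, 107, 106, 104, 98, 94, 91, 89, 89, 89, 90, 91, 91, 91, 91]
side 0.097 -0.065 [131, 128, 126, 128, 140, 155, 169, 181, 188, 190, 188, 177, 155, 135, 115, 110, 107, 104, 102, 97, 94, 90, 89, 88, 88, 89, 89, 89, 89, 89]
side 0.131 -0.065 [88, 86, 87, 89, 90, 90, 91, 90, 90, 89, 89, 88, 88, 88, 88, 93, 99, 107, 115, 120, 119, 115, 110, 106, 105, 106, 107, 108, 107, 107]
```

The flange's outer face is about -0.0515 in camera coordinates, between the plate at -0.054 and the rail at -0.045. I'll shift -1 mm and lower slowly while watching the force.

>>> arm_command(moves=[[[0, -0.001, 0.002], [0, 0, 0], 0.02], [[0, -0.001, 0.005], [0, 0, 0], 0.02], [[0, -0.001, 0.009], [0, 0, 0], 0.02], [[0, -0.001, 0.012], [0, 0, 0], 0.02], [[0, -0.001, 0.015], [0, 0, 0], 0.02]])

```text
time: 5.95
tool_pos: [0.5443, -0.016, 0.1253]
tool_rot: [3.141, -0.0, -3.107]
contact_force: [-0.1, 0.4, -4.5]
opening: 0.0338
grip_force: 25.0
```

>>> arm_command(moves=[[[0, 0, 0.004], [0, 0, 0], 0.02], [[0, 0, 0.008], [0, 0, 0], 0.02], [[0, 0, 0.012], [0, 0, 0], 0.02], [[0, 0, 0.016], [0, 0, 0], 0.02], [[0, 0, 0.019], [0, 0, 0], 0.02]])

```text
time: 6.45
tool_pos: [0.5443, -0.016, 0.1063]
tool_rot: [3.141, -0.0, -3.107]
contact_force: [-0.1, -0.0, -4.4]
opening: 0.0338
grip_force: 25.0
```

>>> arm_command(moves=[[[0, 0, 0.001], [0, 0, 0], 0.02], [[0, 0, 0.002], [0, 0, 0], 0.02], [[0, 0, 0.003], [0, 0, 0], 0.02], [[0, 0, 0.004], [0, 0, 0], 0.02], [[0, 0, 0.005], [0, 0, 0], 0.02]])

```text
time: 6.95
tool_pos: [0.5445, -0.016, 0.1018]
tool_rot: [3.142, 0.0, -3.107]
contact_force: [-0.9, 0.5, -3.8]
opening: 0.0339
grip_force: 25.0
```

>>> arm_command(moves=[[[0, 0, 0.001], [0, 0, 0], 0.02], [[0, 0, 0.002], [0, 0, 0], 0.02], [[0, 0, 0.003], [0, 0, 0], 0.02], [[0, 0, 0.0035], [0, 0, 0], 0.02], [[0, 0, 0.0035], [0, 0, 0], 0.02]])

```text
time: 7.45
tool_pos: [0.5444, -0.016, 0.0981]
tool_rot: [3.141, -0.0, -3.107]
contact_force: [0.5, -0.5, -4.0]
opening: 0.0337
grip_force: 25.0
```

>>> arm_command(moves=[[[0, 0, 0.0005], [0, 0, 0], 0.02], [[0, 0, 0.001], [0, 0, 0], 0.02], [[0, 0, 0.001], [0, 0, 0], 0.02], [[0, 0, 0.0015], [0, 0, 0], 0.02], [[0, 0, 0.0015], [0, 0, 0], 0.02]])

```text
time: 7.95
tool_pos: [0.5445, -0.016, 0.0977]
tool_rot: [-3.141, 0.001, -3.107]
contact_force: [-3.9, 0.2, 5.9]
opening: 0.034
grip_force: 25.0
```

Contact came at TCP z 0.0977, exactly as predicted for a seated web. Releasing and rising.

>>> arm_command(moves=[[[0, 0, -0.0005], [0, 0, 0], 0.02], [[0, 0, -0.0005], [0, 0, 0], 0.036], [[0, 0, -0.0005], [0, 0, 0], 0.045], [[0, 0, -0.0005], [0, 0, 0], 0.055], [[0, 0, -0.0005], [0, 0, 0], 0.06]])

```text
time: 8.45
tool_pos: [0.5446, -0.0161, 0.0972]
tool_rot: [3.142, 0.0, -3.107]
contact_force: [-0.0, -0.2, -0.6]
opening: 0.0555
grip_force: 0.0
```

>>> arm_command(moves=[[[0, 0, 0], [0, 0, 0], 0.06], [[0, 0, 0], [0, 0, 0], 0.06], [[0, 0, -0.01], [0, 0, 0], 0.06], [[0, 0, -0.03], [0, 0, 0], 0.06], [[0, 0, -0.05], [0, 0, 0], 0.06]])

```text
time: 8.95
tool_pos: [0.5444, -0.016, 0.1483]
tool_rot: [3.141, -0.0, -3.107]
contact_force: [0.9, -0.3, 0.1]
opening: 0.06
grip_force: 0.0
```

>>> arm_command(moves=[[[0, -0.01, -0.03], [0, 0, 0], 0.06], [[0.01, -0.04, -0.06], [0, 0, 0], 0.06], [[0.025, -0.08, -0.08], [0, 0, 0.03], 0.06], [[0.04, -0.12, -0.08], [0, 0, 0.06], 0.06], [[0.05, -0.16, -0.08], [0, 0, 0.09], 0.06]])

```text
time: 9.45
tool_pos: [0.4994, -0.179, 0.2291]
tool_rot: [-3.14, 0.003, 3.085]
contact_force: [0.2, 0.2, -1.2]
opening: 0.0599
grip_force: 0.0
```

```bash
python3 - <<'E'
from h import *
st();a=go(.460,-.283,.235,175.2)
t=snap('top','top5');s=snap('side','side5')
o=np.hstack([cv2.resize(t[165:275,255:425],None,fx=2.6,fy=4,interpolation=2),cv2.resize(s[180:290,215:325],None,fx=3,fy=4,interpolation=2)])
cv2.imwrite('pics/c5.png',o);print(o.shape)
E
```

```text
{'time': np.float64(9.45), 'tool_pos': array([ 0.4994, -0.179 ,  0.2291]), 'tool_rot': array([-3.1405e+00,  2.6000e-03,  3.0851e+00]), 'contact_force': array([ 0.1888,  0.2191, -1.2434]), 'torque': array([0.0504, 0.0055, 0.0129]), 'opening': np.float64(0.0599), 'grip_force': np.float64(0.0)}
shift [ 0.0335 -0.106  -0.0058] turn [-0.0011  0.0026  0.0273]
(440, 772, 3)
```

View pics/c5.png

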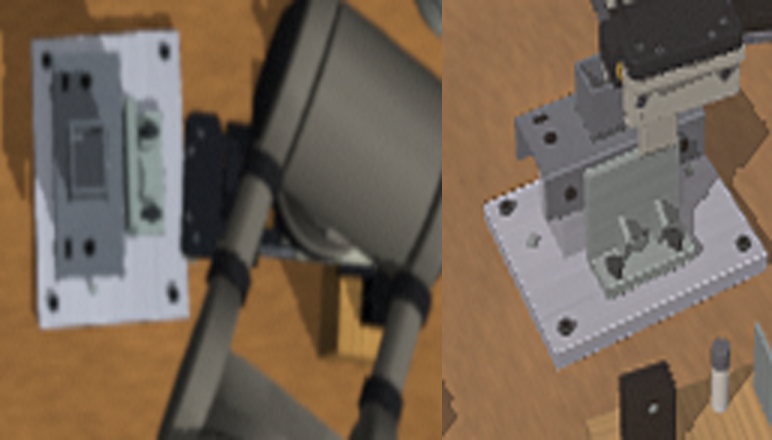

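The bracket sits flat on the rail with one flange between the rail and the plate, clear of the gripper. Now the gauge.

>>> arm_command(moves=[[[0.008, -0.03, 0], [0, 0, 0.027], 0.06], [[0.018, -0.06, 0], [0, 0, 0.027], 0.06], [[0.028, -0.09, 0], [0, 0, 0.027], 0.06], [[0.0335, -0.105, 0.01], [0, 0, 0.027], 0.06], [[0.0335, -0.105, 0.03], [0, 0, 0.027], 0.06]])

```text
time: 10.05
tool_pos: [0.4608, -0.2824, 0.1979]
tool_rot: [-3.14, 0.003, 3.057]
contact_force: [1.1, 0.5, -0.0]
opening: 0.0604
grip_force: 0.0
```

>>> arm_command(moves=[[[0, 0, 0], [0, 0, 0], 0.06], [[0, 0, 0], [0, 0, 0], 0.06], [[0, 0, 0], [0, 0, 0], 0.06], [[0, 0, 0], [0, 0, 0], 0.06], [[0, 0, 0], [0, 0, 0], 0.06]])

```text
time: 10.55
tool_pos: [0.4611, -0.2804, 0.1978]
tool_rot: [-3.141, 0.001, 3.059]
contact_force: [-0.1, 0.4, -0.4]
opening: 0.0603
grip_force: 0.0
```

```bash
python3 - <<'E'
from h import *
st();a=go(.460,-.282,.108,175)
s=snap('side','side6')
cv2.imwrite('pics/c6.png',cv2.resize(s[210:320,230:350],None,fx=4.5,fy=4.5,interpolation=2))
E
```

```text
{'time': np.float64(10.55), 'tool_pos': array([ 0.4611, -0.2804,  0.1978]), 'tool_rot': array([-3.1410e+00,  1.0000e-03,  3.0594e+00]), 'contact_force': array([-0.0888,  0.4092, -0.3824]), 'torque': array([ 0.0368, -0.0278,  0.0174]), 'opening': np.float64(0.0603), 'grip_force': np.float64(0.0)}
shift [ 0.001  -0.0016  0.0898] turn [-0.0006  0.001   0.0051]
```

View pics/c6.png

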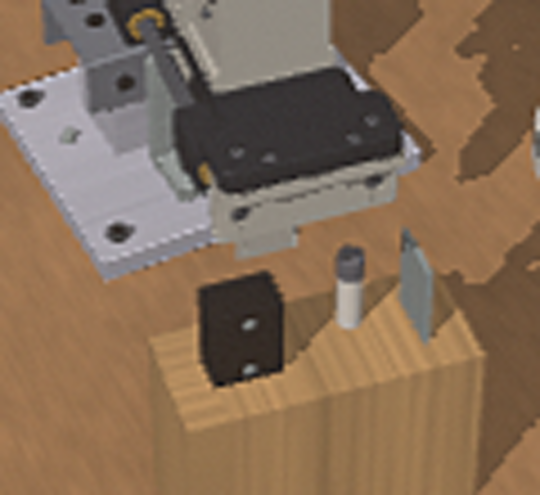

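```bash
python3 - <<'E'
from h import *
for p in[(198,290),(268,272),(283,298),(211,318),(240,295)]:print(plane('side',(p[0]/4.5+230,p[1]/4.5+210),.145))
for p in[(214,385),(284,372)]:print('low',plane('side',(p[0]/4.5+230,p[1]/4.5+210),.100))
for p in[(238,257),(298,240)]:print('finger',plane('side',(p[0]/4.5+230,p[1]/4.5+210),.1978))
E
```

```text
[ 0.44417398 -0.27593669  0.145     ]
[ 0.47665321 -0.2785188   0.145     ]
[ 0.47608916 -0.29560637  0.145     ]
[ 0.44273075 -0.29366584  0.145     ]
[ 0.45972454 -0.28625698  0.145     ]
low [ 0.44403434 -0.29199859  0.1       ]
low [ 0.47563866 -0.29772526  0.1       ]
finger [ 0.44757398 -0.31302915  0.1978    ]
finger [ 0.4743909  -0.31421081  0.1978    ]
```

The handle is at (0.460, -0.284), and the finger lines up in x. The marker and rule are clear. Descending.

>>> arm_command(moves=[[[0.001, -0.002, 0.025], [0, 0, 0.005], 0.06], [[0.001, -0.002, 0.05], [0, 0, 0.005], 0.06], [[0.001, -0.002, 0.07], [0, 0, 0.005], 0.06], [[0.001, -0.002, 0.084], [0, 0, 0.005], 0.06], [[0.001, -0.002, 0.089], [0, 0, 0.005], 0.06]])

```text
time: 11.1
tool_pos: [0.4589, -0.282, 0.1069]
tool_rot: [3.14, -0.002, 3.054]
contact_force: [-0.5, -0.4, 1.0]
opening: 0.0598
grip_force: 0.0
```

>>> arm_command(moves=[[[0, 0, 0], [0, 0, 0], 0.05], [[0, 0, 0], [0, 0, 0], 0.03], [[0, 0, 0], [0, 0, 0], 0.01], [[0, 0, 0], [0, 0, 0], 0.01], [[0, 0, 0], [0, 0, 0], 0.01]], squeeze=30)

```text
time: 11.6
tool_pos: [0.4597, -0.2827, 0.1087]
tool_rot: [-3.141, 0.001, 3.054]
contact_force: [-0.7, -1.0, 0.8]
opening: 0.025
grip_force: 0.7
```

>>> arm_command(moves=[[[0, 0, 0], [0, 0, 0], 0.01], [[0, 0, 0], [0, 0, 0], 0.01], [[0, 0, 0], [0, 0, 0], 0.01], [[0, 0, 0], [0, 0, 0], 0.01], [[0, 0, 0], [0, 0, 0], 0.01]])

```text
time: 12.1
tool_pos: [0.4597, -0.2828, 0.1087]
tool_rot: [-3.141, 0.001, 3.054]
contact_force: [-1.0, -0.3, 5.0]
opening: 0.0216
grip_force: 30.0
```

>>> arm_command(moves=[[[0, 0, -0.01], [0, 0, 0], 0.01], [[0, 0, -0.03], [0, 0, 0], 0.01], [[0, 0, -0.055], [0, 0, 0], 0.01], [[0, 0, -0.08], [0, 0, 0], 0.01], [[0, 0, -0.11], [0, 0, 0], 0.01]])

```text
time: 12.6
tool_pos: [0.4588, -0.2818, 0.2186]
tool_rot: [3.14, -0.002, 3.054]
contact_force: [1.0, -0.9, -0.7]
opening: 0.0219
grip_force: 30.0
```

>>> arm_command(moves=[[[0, 0, -0.01], [0, 0, 0], 0.01], [[0, 0, -0.015], [0, 0, 0], 0.01], [[0, 0, -0.015], [0, 0, 0], 0.01], [[0, 0, -0.015], [0, 0, 0], 0.01], [[0, 0, -0.015], [0, 0, 0], 0.01]])

```text
time: 13.1
tool_pos: [0.459, -0.2821, 0.2318]
tool_rot: [3.14, -0.002, 3.054]
contact_force: [-0.3, 0.7, -0.4]
opening: 0.0221
grip_force: 30.0
```

```bash
python3 - <<'E'
from h import *
st()
# measure gap & bracket (top5, arm clear of fixture), profile across
t=cv2.imread('pics/top5.png',0).astype(np.float32);s=cv2.imread('pics/side5.png',0).astype(np.float32)
n=np.array([-np.sin(np.radians(2)),np.cos(np.radians(2)),0]);a=np.array([n[1],-n[0],0])
def prof(cam,im,z,y0,y1,q0,q1):
    out=[]
    for y in np.arange(y0,y1,.001):
        out.append(int(np.median([cv2.getRectSubPix(im,(1,1),tuple(map(float,proj(cam,np.array([.543,0,z])+a*q+n*y))))[0,0] for q in np.linspace(q0,q1,25)])))
    print(cam,z,y0,out)
prof('top',t,.089,-.075,-.035,-.03,.03)
prof('top',t,.089,-.0,.03,-.03,.03)
prof('side',s,.089,-.075,-.02,-.03,0)
E
```

```text
{'time': np.float64(13.1), 'tool_pos': array([ 0.459 , -0.2821,  0.2318]), 'tool_rot': array([ 3.1400e+00, -2.1000e-03,  3.0538e+00]), 'contact_force': array([-0.2522,  0.741 , -0.409 ]), 'torque': array([ 0.034 , -0.0055,  0.0029]), 'opening': np.float64(0.0221), 'grip_force': np.float64(29.9998)}
top 0.089 -0.075 [127, 125, 123, 119, 115, 108, 104, 103, 109, 114, 124, 133, 139, 143, 144, 142, 138, 129, 115, 100, 83, 69, 65, 68, 76, 88, 96, 100, 103, 104, 104, 104, 104, 104, 103, 103, 102, 100, 97, 94]
top 0.089 -0.0 [64, 62, 61, 61, 64, 66, 66, 67, 69, 74, 78, 82, 86, 90, 91, 92, 95, 105, 110, 114, 117, 118, 119, 119, 120, 121, 122, 122, 122, 120]
side 0.089 -0.075 [113, 113, 113, 112, 111, 111, 111, 112, 112, 113, 116, 121, 127, 134, 139, 142, 141, 140, 133, 120, 106, 94, 88, 90, 97, 107, 115, 120, 119, 115, 111, 108, 108, 108, 109, 109, 110, 109, 108, 102, 93, 87, 81, 78, 79, 83, 87, 91, 92, 92, 92, 92, 92, 92, 92]
```

```bash
python3 - <<'E'
from h import *
a=go(.525,-.13,.235,180);go(.543,-.0515,.225,182,a)
E
```

```text
shift [-0.0524  0.1573 -0.003 ] turn [ 0.0017 -0.0021 -0.0878]
shift [-0.018   0.0785  0.01  ] turn [ 0.      0.     -0.0349]
```

>>> arm_command(moves=[[[-0.005, 0.025, -0.003], [0, 0, -0.018], 0.01], [[-0.015, 0.06, -0.003], [0, 0, -0.036], 0.01], [[-0.03, 0.1, -0.003], [0.001, -0.001, -0.054], 0.01], [[-0.045, 0.135, -0.003], [0.001, -0.001, -0.072], 0.01], [[-0.0525, 0.157, -0.003], [0.001, -0.002, -0.088], 0.01]])

```text
time: 13.6
tool_pos: [0.5262, -0.1282, 0.2353]
tool_rot: [3.141, 0.001, -3.139]
contact_force: [1.0, -0.0, -1.4]
opening: 0.0219
grip_force: 30.0
```

>>> arm_command(moves=[[[-0.006, 0.025, 0], [0, 0, -0.01], 0.01], [[-0.012, 0.05, 0], [0, 0, -0.02], 0.01], [[-0.018, 0.07, 0], [0, 0, -0.035], 0.01], [[-0.018, 0.0785, 0], [0, 0, -0.035], 0.01], [[-0.018, 0.0785, 0], [0, 0, -0.035], 0.01]])

```text
time: 14.1
tool_pos: [0.5432, -0.0514, 0.2355]
tool_rot: [-3.141, 0.001, -3.105]
contact_force: [-0.7, -0.1, -1.6]
opening: 0.022
grip_force: 30.0
```

>>> arm_command(moves=[[[0, 0, 0.005], [0, 0, 0], 0.01], [[0, 0, 0.01], [0, 0, 0], 0.01], [[0, 0, 0.01], [0, 0, 0], 0.01], [[0, 0, 0.01], [0, 0, 0], 0.01], [[0, 0, 0.01], [0, 0, 0], 0.01]])

```text
time: 14.6
tool_pos: [0.5436, -0.0526, 0.2262]
tool_rot: [-3.14, 0.002, -3.107]
contact_force: [0.1, 0.3, -1.9]
opening: 0.022
grip_force: 30.0
```

```bash
python3 - <<'E'
from h import *
st();a=go(.543,-.0515,.2,182)
s=snap('side','side7')
cv2.imwrite('pics/c7.png',cv2.resize(s[140:260,230:350],None,fx=5,fy=5,interpolation=2))
E
```

```text
{'time': np.float64(14.6), 'tool_pos': array([ 0.5436, -0.0526,  0.2262]), 'tool_rot': array([-3.1405e+00,  2.1000e-03, -3.1070e+00]), 'contact_force': array([ 0.12  ,  0.3155, -1.93  ]), 'torque': array([0.0111, 0.0116, 0.0021]), 'opening': np.float64(0.022), 'grip_force': np.float64(29.9999)}
shift [0.0006 0.0012 0.0262] turn [-0.0011  0.0021 -0.0003]
```

View pics/c7.png

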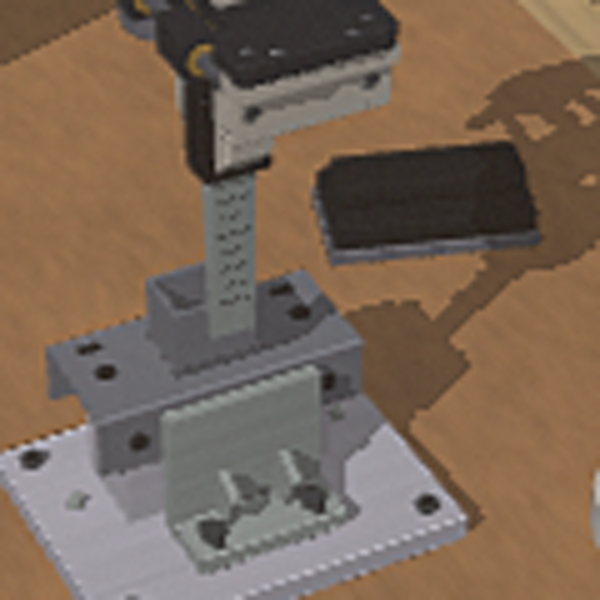

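The gauge hangs straight, with its tip at about (232,338) in the crop, above and behind the plate's edge. I'll check the tip's y before inserting.

```bash
python3 - <<'E'
from h import *
s=cv2.imread('pics/side7.png',0).astype(np.float32)
n=np.array([-np.sin(np.radians(2)),np.cos(np.radians(2)),0]);a=np.array([n[1],-n[0],0])
for z in(.1222,):
  out=[]
  for y in np.arange(-.065,-.035,.001):
    out.append(int(np.median([cv2.getRectSubPix(s,(1,1),tuple(map(float,proj('side',np.array([.543,0,z])+a*q+n*y))))[0,0] for q in np.linspace(-.006,.006,9)])))
  print(z,out)
for p in((210,342),(254,333)):print(plane('side',(p[0]/5+230-.4,p[1]/5+140-.4),.1222))
E
```

```text
0.1222 [86, 88, 89, 89, 89, 89, 88, 88, 88, 88, 90, 94, 99, 105, 108, 111, 110, 110, 109, 109, 109, 108, 108, 108, 108, 107, 107, 107, 108, 108]
[ 0.53165745 -0.05519389  0.1222    ]
[ 0.55307439 -0.05758584  0.1222    ]
```

>>> arm_command(moves=[[[0, 0.001, 0.008], [-0.001, 0.002, 0], 0.01], [[0, 0.001, 0.016], [-0.001, 0.002, 0], 0.01], [[0, 0.001, 0.023], [-0.001, 0.002, 0], 0.01], [[0, 0.001, 0.027], [-0.001, 0.002, 0], 0.01], [[0, 0.001, 0.03], [-0.001, 0.002, 0], 0.01]])

```text
time: 15.15
tool_pos: [0.5434, -0.0512, 0.1955]
tool_rot: [3.141, -0.001, -3.106]
contact_force: [0.6, -0.1, -1.5]
opening: 0.0217
grip_force: 30.0
```

>>> arm_command(moves=[[[0, 0, 0.0015], [0, 0, 0], 0.01], [[0, 0, 0.003], [0, 0, 0], 0.01], [[0, 0, 0.0045], [0, 0, 0], 0.01], [[0, 0, 0.006], [0, 0, 0], 0.01], [[0, 0, 0.007], [0, 0, 0], 0.01]])

```text
time: 15.65
tool_pos: [0.5436, -0.0513, 0.1891]
tool_rot: [-3.142, 0.0, -3.106]
contact_force: [-0.0, -0.5, -2.1]
opening: 0.0222
grip_force: 30.0
```

Tip is about 4 mm below the edge, with no contact. Continuing gently.

>>> arm_command(moves=[[[0, 0, 0.002], [0, 0, 0], 0.01], [[0, 0, 0.004], [0, 0, 0], 0.01], [[0, 0, 0.006], [0, 0, 0], 0.01], [[0, 0, 0.008], [0, 0, 0], 0.01], [[0, 0, 0.009], [0, 0, 0], 0.01]])

```text
time: 16.15
tool_pos: [0.5435, -0.0512, 0.1799]
tool_rot: [3.142, -0.0, -3.106]
contact_force: [-0.0, -0.4, -1.5]
opening: 0.0219
grip_force: 30.0
```

>>> arm_command(moves=[[[0, 0, 0.001], [0, 0, 0], 0.01], [[0, 0, 0.002], [0, 0, 0], 0.01], [[0, 0, 0.003], [0, 0, 0], 0.01], [[0, 0, 0.004], [0, 0, 0], 0.01], [[0, 0, 0.005], [0, 0, 0], 0.01]])

```text
time: 16.65
tool_pos: [0.5436, -0.0513, 0.1751]
tool_rot: [-3.142, 0.0, -3.106]
contact_force: [0.3, 0.3, -1.6]
opening: 0.0216
grip_force: 30.0
```

>>> arm_command(moves=[[[0, 0, 0.001], [0, 0, 0], 0.01], [[0, 0, 0.002], [0, 0, 0], 0.01], [[0, 0, 0.003], [0, 0, 0], 0.01], [[0, 0, 0.004], [0, 0, 0], 0.01], [[0, 0, 0.005], [0, 0, 0], 0.01]])

```text
time: 17.15
tool_pos: [0.5437, -0.0512, 0.1704]
tool_rot: [-3.141, 0.0, -3.106]
contact_force: [-1.6, -0.5, 1.5]
opening: 0.0216
grip_force: 30.0
```

>>> arm_command(moves=[[[0, 0, 0.001], [0, 0, 0], 0.01], [[0, 0, 0.002], [0, 0, 0], 0.01], [[0, 0, 0.003], [0, 0, 0], 0.01], [[0, 0, 0.004], [0, 0, 0], 0.01], [[0, 0, 0.004], [0, 0, 0], 0.01]])

```text
time: 17.65
tool_pos: [0.5438, -0.0511, 0.1662]
tool_rot: [3.141, 0.0, -3.106]
contact_force: [1.6, 1.6, 1.0]
opening: 0.022
grip_force: 30.0
```

>>> arm_command(moves=[[[0, 0, 0.001], [0, 0, 0], 0.01], [[0, 0, 0.002], [0, 0, 0], 0.01], [[0, 0, 0.003], [0, 0, 0], 0.01], [[0, 0, 0.003], [0, 0, 0], 0.01], [[0, 0, 0.003], [0, 0, 0], 0.01]])

```text
time: 18.15
tool_pos: [0.5435, -0.0511, 0.163]
tool_rot: [3.141, -0.0, -3.106]
contact_force: [0.5, 2.6, 1.4]
opening: 0.0218
grip_force: 30.0
```

```bash
python3 -c "
from h import *
st()"
```

```text
{'time': np.float64(18.15), 'tool_pos': array([ 0.5435, -0.0511,  0.163 ]), 'tool_rot': array([ 3.1413e+00, -2.0000e-04, -3.1064e+00]), 'contact_force': array([0.5118, 2.6261, 1.3619]), 'torque': array([ 0.7728, -0.1454,  0.0364]), 'opening': np.float64(0.0218), 'grip_force': np.float64(30.0032)}
```

>>> arm_command(moves=[[[0, 0.0002, 0.0005], [0, 0, 0], 0.01], [[0, 0.0004, 0.001], [0, 0, 0], 0.01], [[0, 0.0005, 0.0015], [0, 0, 0], 0.01], [[0, 0.0005, 0.002], [0, 0, 0], 0.01], [[0, 0.0005, 0.002], [0, 0, 0], 0.01]])

```text
time: 18.65
tool_pos: [0.5435, -0.0509, 0.161]
tool_rot: [-3.141, -0.0, -3.106]
contact_force: [-0.1, 1.9, 2.2]
opening: 0.0221
grip_force: 30.0
```

>>> arm_command(moves=[[[0, 0.0002, 0.0005], [0, 0, 0], 0.01], [[0, 0.0004, 0.001], [0, 0, 0], 0.01], [[0, 0.0005, 0.0015], [0, 0, 0], 0.01], [[0, 0.0005, 0.002], [0, 0, 0], 0.01], [[0, 0.0005, 0.002], [0, 0, 0], 0.01]])

```text
time: 19.15
tool_pos: [0.5435, -0.0506, 0.159]
tool_rot: [-3.141, -0.0, -3.106]
contact_force: [0.9, -1.4, 1.2]
opening: 0.0215
grip_force: 30.0
```

>>> arm_command(moves=[[[0, 0, 0.0005], [0, 0, 0], 0.01], [[0, 0, 0.001], [0, 0, 0], 0.01], [[0, 0, 0.0015], [0, 0, 0], 0.01], [[0, 0, 0.002], [0, 0, 0], 0.01], [[0, 0, 0.002], [0, 0, 0], 0.01]])

```text
time: 19.65
tool_pos: [0.5435, -0.0504, 0.157]
tool_rot: [-3.141, -0.0, -3.106]
contact_force: [0.3, -2.0, 0.3]
opening: 0.0213
grip_force: 30.0
```

>>> arm_command(moves=[[[0, 0, 0.0005], [0, 0, 0], 0.01], [[0, 0, 0.001], [0, 0, 0], 0.01], [[0, 0, 0.0015], [0, 0, 0], 0.01], [[0, 0, 0.002], [0, 0, 0], 0.01], [[0, 0, 0.002], [0, 0, 0], 0.01]])

```text
time: 20.15
tool_pos: [0.5435, -0.0503, 0.1551]
tool_rot: [-3.141, -0.0, -3.106]
contact_force: [-0.4, -2.3, 0.1]
opening: 0.0218
grip_force: 30.0
```

>>> arm_command(moves=[[[0, 0, 0.0005], [0, 0, 0], 0.01], [[0, 0, 0.001], [0, 0, 0], 0.01], [[0, 0, 0.0015], [0, 0, 0], 0.01], [[0, 0, 0.002], [0, 0, 0], 0.01], [[0, 0, 0.002], [0, 0, 0], 0.01]])

```text
time: 20.65
tool_pos: [0.5436, -0.0503, 0.1532]
tool_rot: [-3.141, 0.0, -3.106]
contact_force: [-0.4, -2.0, 2.1]
opening: 0.022
grip_force: 30.0
```

>>> arm_command(moves=[[[0, 0, 0.0005], [0, 0, 0], 0.01], [[0, 0, 0.001], [0, 0, 0], 0.01], [[0, 0, 0.0015], [0, 0, 0], 0.01], [[0, 0, 0.0015], [0, 0, 0], 0.01], [[0, 0, 0.0015], [0, 0, 0], 0.01]])

```text
time: 21.15
tool_pos: [0.5436, -0.0502, 0.1516]
tool_rot: [-3.142, 0.0, -3.106]
contact_force: [0.5, -2.3, 2.7]
opening: 0.0218
grip_force: 30.0
```

```bash
python3 - <<'E'
from h import *
st();s=snap('side','side8');st();t=snap('top','top8');st()
b=cv2.imread('pics/side5.png')
cv2.imwrite('pics/c8.png',np.hstack([cv2.resize(b[175:265,230:310],None,fx=5,fy=5,interpolation=2),cv2.resize(s[175:265,230:310],None,fx=5,fy=5,interpolation=2)]))
E
```

```text
{'time': np.float64(21.15), 'tool_pos': array([ 0.5436, -0.0502,  0.1516]), 'tool_rot': array([-3.1416e+00,  1.0000e-04, -3.1064e+00]), 'contact_force': array([ 0.5237, -2.3258,  2.7168]), 'torque': array([-0.3866, -0.2062,  0.0531]), 'opening': np.float64(0.0218), 'grip_force': np.float64(30.0013)}
{'time': np.float64(21.2), 'tool_pos': array([ 0.5436, -0.0502,  0.1516]), 'tool_rot': array([-3.1416e+00,  1.0000e-04, -3.1064e+00]), 'contact_force': array([ 0.1743, -1.7374,  1.846 ]), 'torque': array([-0.4224, -0.1494,  0.0727]), 'opening': np.float64(0.0219), 'grip_force': np.float64(30.0012)}
{'time': np.float64(21.25), 'tool_pos': array([ 0.5436, -0.0502,  0.1516]), 'tool_rot': array([-3.1416e+00,  1.0000e-04, -3.1064e+00]), 'contact_force': array([ 0.614 , -1.8715,  1.5219]), 'torque': array([-0.3755, -0.2166,  0.0613]), 'opening': np.float64(0.0216), 'grip_force': np.float64(30.0012)}
```

View pics/c8.png

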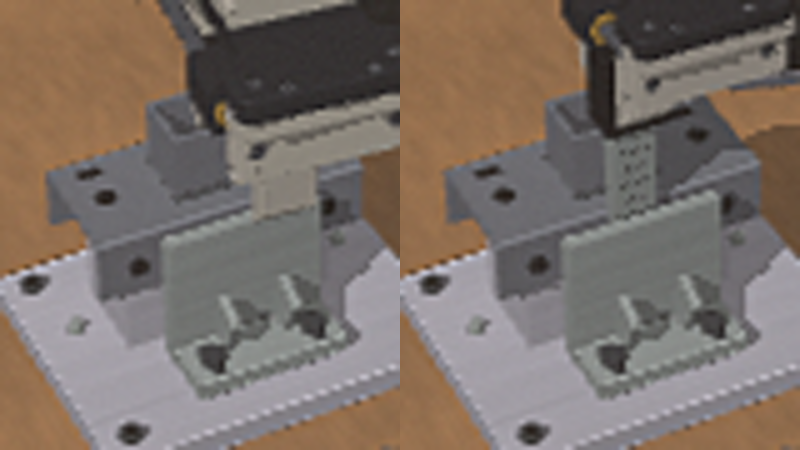

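The gauge is straight in the gap and the bracket is still flat. The force suggests contact mainly with the bracket so far, so I'll keep going.

>>> arm_command(moves=[[[0, 0, 0.0005], [0, 0, 0], 0.01], [[0, 0, 0.001], [0, 0, 0], 0.01], [[0, 0, 0.0015], [0, 0, 0], 0.01], [[0, 0, 0.002], [0, 0, 0], 0.01], [[0, 0, 0.002], [0, 0, 0], 0.01]])

```text
time: 21.75
tool_pos: [0.5435, -0.0502, 0.1496]
tool_rot: [3.141, -0.0, -3.106]
contact_force: [0.5, -0.9, 3.2]
opening: 0.0217
grip_force: 30.0
```

>>> arm_command(moves=[[[0, 0, 0.0005], [0, 0, 0], 0.01], [[0, 0, 0.001], [0, 0, 0], 0.01], [[0, 0, 0.0015], [0, 0, 0], 0.01], [[0, 0, 0.002], [0, 0, 0], 0.01], [[0, 0, 0.002], [0, 0, 0], 0.01]])

```text
time: 22.25
tool_pos: [0.5435, -0.0502, 0.1476]
tool_rot: [3.141, -0.0, -3.106]
contact_force: [0.2, 0.1, 3.2]
opening: 0.0217
grip_force: 30.0
```

>>> arm_command(moves=[[[0, 0, 0.0005], [0, 0, 0], 0.01], [[0, 0, 0.001], [0, 0, 0], 0.01], [[0, 0, 0.0015], [0, 0, 0], 0.01], [[0, 0, 0.002], [0, 0, 0], 0.01], [[0, 0, 0.002], [0, 0, 0], 0.01]])

```text
time: 22.75
tool_pos: [0.5435, -0.0501, 0.1456]
tool_rot: [3.141, -0.0, -3.106]
contact_force: [0.3, 0.4, 4.8]
opening: 0.0217
grip_force: 30.0
```

>>> arm_command(moves=[[[0, 0.0001, 0.0005], [0, 0, 0], 0.01], [[0, 0.0002, 0.001], [0, 0, 0], 0.01], [[0, 0.0002, 0.0015], [0, 0, 0], 0.01], [[0, 0.0002, 0.002], [0, 0, 0], 0.01], [[0, 0.0002, 0.002], [0, 0, 0], 0.01]])

```text
time: 23.25
tool_pos: [0.5437, -0.0501, 0.1443]
tool_rot: [-3.141, 0.001, -3.106]
contact_force: [-1.8, 0.5, 8.2]
opening: 0.0218
grip_force: 30.0
```

>>> arm_command(moves=[[[0, 0, 0], [0, 0, 0], 0.01], [[0, 0, 0], [0, 0, 0], 0.01], [[0, 0, 0], [0, 0, 0], 0.01], [[0, 0, 0], [0, 0, 0], 0.01], [[0, 0, 0], [0, 0, 0], 0.01]])

```text
time: 23.75
tool_pos: [0.5437, -0.05, 0.1443]
tool_rot: [-3.141, 0.001, -3.106]
contact_force: [-1.4, 0.5, 9.4]
opening: 0.0221
grip_force: 30.0
```

```bash
python3 - <<'E'
from h import *
s=snap('side','side9');st();t=snap('top','top9');st()
g=cv2.cvtColor(s,6).astype(np.float32);b=cv2.imread('pics/side5.png',0).astype(np.float32)
n=np.array([-np.sin(np.radians(2)),np.cos(np.radians(2)),0]);a=np.array([n[1],-n[0],0])
for im in(b,g):
  for q0 in(-.062,.035):
    print(q0,[int(np.median([cv2.getRectSubPix(im,(1,1),tuple(map(float,proj('side',np.array([.543,0,.089])+a*q+n*y))))[0,0] for q in np.linspace(q0,q0+.025,15)])) for y in np.arange(-.056,-.03,.001)])
# gauge: handle-bottom/blade position in side view
print(proj('side',np.array([.5435,-.062,.1363])))
E
```

```text
{'time': np.float64(23.8), 'tool_pos': array([ 0.5437, -0.0501,  0.1443]), 'tool_rot': array([-3.1413e+00,  7.0000e-04, -3.1063e+00]), 'contact_force': array([-0.7928,  0.8535,  8.7254]), 'torque': array([0.2555, 0.3362, 0.1656]), 'opening': np.float64(0.0221), 'grip_force': np.float64(30.0064)}
{'time': np.float64(23.85), 'tool_pos': array([ 0.5437, -0.0501,  0.1443]), 'tool_rot': array([-3.1413e+00,  7.0000e-04, -3.1062e+00]), 'contact_force': array([-0.9194,  0.9273,  9.343 ]), 'torque': array([0.2439, 0.2902, 0.1255]), 'opening': np.float64(0.0217), 'grip_force': np.float64(30.0063)}
-0.062 [89, 89, 89, 89, 94, 99, 108, 116, 120, 119, 116, 111, 108, 107, 107, 107, 107, 108, 108, 108, 108, 108, 108, 108, 108, 108]
0.035 [91, 90, 89, 92, 98, 106, 115, 121, 122, 122, 117, 112, 111, 114, 118, 120, 125, 128, 132, 134, 136, 135, 135, 135, 135, 134]
-0.062 [89, 89, 88, 87, 87, 90, 96, 104, 112, 118, 120, 117, 112, 108, 107, 106, 106, 107, 107, 107, 107, 107, 107, 107, 107, 107]
0.035 [91, 90, 89, 88, 87, 86, 88, 92, 99, 107, 115, 119, 119, 116, 112, 109, 108, 107, 106, 99, 90, 82, 78, 76, 76, 76]
[277.29782028 203.60744228]
```

The bracket was pushed in by 2–3 mm and then stopped. The insertion force has risen softly to about 11 N and is balanced side to side. The tip is about 48 mm deep, so I'm handing in.

```bash
python3 -c "
from h import *
st();print(robot.hand_in());st()"
```

```text
{'time': np.float64(23.85), 'tool_pos': array([ 0.5437, -0.0501,  0.1443]), 'tool_rot': array([-3.1413e+00,  7.0000e-04, -3.1062e+00]), 'contact_force': array([-0.9194,  0.9273,  9.343 ]), 'torque': array([0.2439, 0.2902, 0.1255]), 'opening': np.float64(0.0217), 'grip_force': np.float64(30.0063)}
the job is handed in; nothing more can be done
None
the job is handed in; nothing more can be done
```

I handed the job in at about 24 s without getting a verdict back: the bracket is seated on the rail and appears home against it, and the gauge is still held square in the gap with its tip about 48 mm below the plate's top, snug at about 11 N of insertion force.

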